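# Make up two strap-hardware kits at the leatherworker's bench

## Task

Make up two kits from the brass hardware and wax tins on the cutting mat. The belt kit goes in the long three-compartment tray: the buckle, the D-shaped ring and the small tin; the lead kit goes in the short two-compartment tray: the round ring and the large tin. Put one thing in each compartment, in any order, flat on the tray's floor and the same way up as it lay, and leave the square ring where it is.

Things in the scene. Friction and masses are not known exactly. Their poses are not given: they have to be found in the camera images.
- buckle: Belt buckle, plain brass: a flat oblong frame 56 mm (its x) by 48 mm (its y), bars 7 mm wide, with a centre bar along y and a prong along x on top (so four small windows). 9 mm high at the frame, 11.5 mm at the prong. Origin: centre of the underside, z up. Its long straight sides, y = +-24 mm, are the plain place to grip.
- d_ring: D-shaped ring, plain brass, 7 mm bar, 9 mm high, lying flat. Straight bar along y at the -x end, two parallel straight legs (outer faces at y = +-24.5 mm, from x = -13 to +9 mm), then a half-round bow out to x = +32 mm. Origin: underside, between the legs, so it can be gripped across y at the origin.
- round_ring: Round ring, plain brass, 56 mm outside and 42 mm inside diameter, 9 mm high, lying flat. Origin: centre of the underside.
- square_ring: Square ring, plain brass, 44 by 44 mm outside, 7 mm bar, 9 mm high, one empty square window with no centre bar, lying flat. Origin: centre of the underside. Belongs to neither kit.
- large_tin: Large round closed wax tin, bare aluminium, 58 mm diameter, 24 mm high, standing lid up. Origin: centre of the underside, z up.
- small_tin: Small round closed wax tin, bare aluminium, 40 mm diameter, 18 mm high, standing lid up. Origin: centre of the underside, z up.
- tray_three: Long shallow plywood tray with three compartments in a row, fixed to the bench: 266 mm (its x) by 126 mm (its y), 15 mm high. Outer walls and partitions 5 mm thick and 15 mm high, floor 5 mm thick. Each compartment is 82 mm (x) by 116 mm (y) inside; their centres lie at x = -87, 0 and +87 mm, y = 0. Origin: centre of the underside, z up.
- tray_two: Short shallow plywood tray with two compartments in a row, fixed to the bench: 179 mm (its x) by 126 mm (its y), 15 mm high. Walls, floor and partition as on the long tray. Each compartment is 82 mm (x) by 116 mm (y) inside; their centres lie at x = -43.5 and +43.5 mm, y = 0. Origin: centre of the underside, z up.

How it is judged:
By the outcome, as a careful person would: the job done as asked, in the order asked, and still so for the second after the job is handed in, with the robot touching nothing.
It also fails if it takes over 118 s, if anything falls off the work surface, if the arm or the gripper's body presses on something with over 40 N, if the wrist force passes 120 N, or if a joint passes its speed limit or range.

## Robot

A 7-joint arm with a two-finger parallel gripper is mounted at the origin on the work surface. World frame = base frame: x ahead of the robot, y to its left, z up, the work surface at z = 0. Lengths are in m, angles in degrees, forces in N, time in s.
With the tool pointing down it reaches from about 0.35 to 0.775 m from the base axis. Payload 3.1 kg.
Tool frame: the origin (TCP) lies on the centre line of the jaws, within the pads' length; the fingertips stand 17 mm ahead of it and the grasp point (between the pads) lies 2 mm behind it (robot.tip_reach is the distance from the TCP to the fingertips, in m); z points along the fingers, y is the line along which they close (so a half turn about z gives the same grasp; the last joint's range is limited). The gripper opens to 85 mm and grips with 20 to 120 N. Pads are 22 mm wide; open, the fingers measure 114 mm over their backs; the gripper's body (76 mm by 85 mm) begins 54 mm behind the grasp point. The pads swing forward as they close: fully open they stand 13 mm farther back than shut.
Start: joints at [-76.587, 17.813, 0.802, 86.603, -0.252, 75.585, -1.558], TCP at [0.15, 0.529, 0.211] pointing down, gripper open.
Joint ranges: [-154.91, 154.91], [-16.99, 109.72], [-72.82, 74.43], [7.12, 147.25], [-82.49, 262.49], [11.32, 116.49], [-174.64, 174.64]. Speed limits (degrees/s): [159.86, 159.86, 180, 180, 180, 180, 180].

## Interface

Orientations are given as [roll, pitch, yaw] about the fixed x, y, z axes, in that order (R = Rz(yaw) Ry(pitch) Rx(roll)).
In Python, from station import robot, fingers, vision, workorder, recognise gives the robot as it stands. Calls block until the motion is done:
- robot.move_to(position, orientation): joint-space move of the TCP to a pose.
- robot.line_to(position, orientation=None, velocity=0.15, f_stop=None): straight line of the TCP; orientation=None keeps the orientation; velocity is the mean speed in m/s. With f_stop (N) it stops when the force on the tool has changed by that much, and returns True; else False.
- robot.move_j(angles): joint-space move.
- fingers.gripper_to(opening, force=None): opening from 0.0 (shut) to 1.0 (fully open); force is the grip in N (None keeps the last); returns when the fingers have stopped.
- robot.pause(seconds).
- robot.inverse_kinematics(position, orientation): joint angles nearest the present ones, or None.
- vision.grab_frame(name): name is "side" or "top" or "wrist"; returns the picture (400x640x3 uint8, red, green, blue); there is no depth.
- vision.calibration(name): a dict with "mtx" (3x3 intrinsics, pixels), "extrinsics" (4x4, takes a point from world to camera coordinates); the wrist camera has in their place "T_tool_cam" (4x4, takes a point from camera to tool coordinates, whose origin is the TCP and whose axes are the flange's). Camera axes: x right, y up, looking along -z (the intrinsics and any distortion apply to the point x, -y, -z); pixel columns grow to the right and rows downward; lengths in m; the calibration is good to about 2 mm. A picture is of the moment at which its call begins: read the wrist's pose just before it. calibration takes no time and is no camera call.
A pose or a line that the arm cannot do raises robot.PlanningError and nothing moves.
- workorder.close_job(): hands the job in; it is judged then, once.
Trained networks look in the newest picture that a camera, given by its name, has taken for a name from the list of things; names that differ only in an ending like _2 or _b are one class to them, and where a whole thing is asked for, a point or a joint stands for the part that bears it (a point fixed in the world has none). Each returns a list of dicts, best first, with "p" (0 to 1); they miss things now and then, are a little off and sometimes report something else, mostly with a low value. They report only what shows in the picture. A call takes as long as a camera call.
- recognise(label, camera): "rect" ([centre column, centre row, width, height] in pixels, round what is visible of it).
Readings, each from a call of its own:
- robot.current_time_s(): time.
- robot.current_joint_positions(): joint angles.
- robot.current_dq(): joint speeds.
- robot.current_joint_torque(): joint torques, N m.
- robot.current_tool_pos(): TCP position.
- robot.current_eef_rot(): TCP orientation.
- robot.current_contact_force(): force on the tool from outside, world axes, zero at the start.
- robot.current_torque(): the same for the moment, N m.
- robot.current_finger_gap(): opening from 0.0 (shut) to 1.0 (fully open).
- robot.current_gripper_force(): force on a finger pad.
Only numpy, scipy, OpenCV 4.12 (cv2) and the standard library are available. Lean on these libraries where they do the work, as an engineer would, in place of code of your own. Each camera call takes 0.05 s, during which the arm holds its last target. There are 200 camera calls.

## Working session

There is one attempt and no reset: what is moved stays moved. The work goes in short steps, each a Python script; the robot and the scene stay as the last script left them, time stands still between calls to the robot, and variables do not carry over. Pictures are saved under pics/ and viewed, at most 14 in all, crops included, and the job is handed in when it is done.

```bash
ls; mkdir -p pics; python3 - <<'E'
from station import robot, fingers, vision, workorder, recognise
import cv2, numpy as np
ims=[]
for c in ("top","side"):
    im=vision.grab_frame(c); cv2.imwrite(f"pics/{c}0.png",im[:,:,::-1])
    k=vision.calibration(c); print(c,k)
    for n in "buckle d_ring round_ring square_ring large_tin small_tin tray_three tray_two".split():
        print(n,[(np.round(d["rect"]).tolist(),round(d["p"],2)) for d in recognise(n,c)][:3])
print(vision.calibration("wrist"),robot.current_time_s(), robot.current_eef_rot(),robot.tip_reach)
E
```

```text
pics
top {'mtx': array([[365.74606184,   0.        , 310.71263537],
       [  0.        , 365.74606184, 201.04851437],
       [  0.        ,   0.        ,   1.        ]]), 'extrinsics': array([[ 1.87862456e-04, -9.99996111e-01, -2.78251833e-03,
        -8.33224943e-04],
       [ 9.93967557e-01, -1.18442391e-04,  1.09674432e-01,
        -5.58600266e-01],
       [-1.09674335e-01, -2.78633666e-03,  9.93963670e-01,
        -7.04834804e-01],
       [ 0.00000000e+00,  0.00000000e+00,  0.00000000e+00,
         1.00000000e+00]])}
buckle [([353.0, 201.0, 31.0, 29.0], 0.67)]
d_ring [([278.0, 206.0, 27.0, 24.0], 0.79), ([355.0, 151.0, 20.0, 20.0], 0.25)]
round_ring [([344.0, 267.0, 21.0, 26.0], 0.75), ([186.0, 241.0, 78.0, 134.0], 0.67)]
square_ring [([276.0, 263.0, 24.0, 25.0], 0.62), ([354.0, 150.0, 14.0, 15.0], 0.22)]
large_tin [([272.0, 152.0, 27.0, 28.0], 0.71)]
small_tin [([356.0, 150.0, 15.0, 20.0], 0.69), ([272.0, 151.0, 28.0, 34.0], 0.59)]
tray_three [([186.0, 242.0, 78.0, 137.0], 0.85), ([278.0, 207.0, 25.0, 25.0], 0.65)]
tray_two [([439.0, 244.0, 67.0, 93.0], 0.62)]
side {'mtx': arra
[... 660 characters left out ...]
0, 155.0, 17.0, 17.0], 0.7)]
tray_three [([307.0, 325.0, 193.0, 142.0], 0.85)]
tray_two [([382.0, 131.0, 77.0, 42.0], 0.84)]
{'mtx': array([[332.02665752,   0.        , 319.60559938],
       [  0.        , 332.02665752, 194.14545854],
       [  0.        ,   0.        ,   1.        ]]), 'T_tool_cam': array([[ 5.15290455e-04,  9.64849492e-01,  2.62802574e-01,
         6.58153126e-02],
       [ 9.99999854e-01, -5.39356682e-04,  1.94352759e-05,
         2.68752345e-04],
       [ 1.60496440e-04,  2.62802525e-01, -9.64849629e-01,
        -1.60727898e-01],
       [ 0.00000000e+00,  0.00000000e+00,  0.00000000e+00,
         1.00000000e+00]])} 0.9 [1.79996810e+02 1.10913492e-03 1.64203376e+02] 0.017
```

View pics/top0.png

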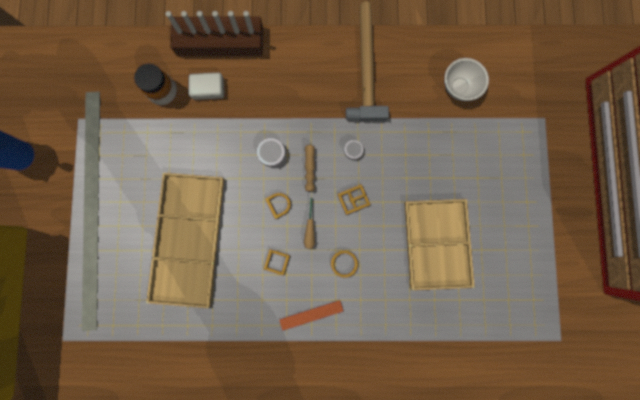

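The top view shows the long tray on the left at (186,242) and the short tray on the right at (439,244). The loose items are: large tin (272,152), small tin (355,150), D-ring (278,206), buckle (353,200), square ring (277,262) and round ring (345,264). Awl and knife handles lie near column 310. The networks' best hits match this. Next I'll take a wrist view from above.

```bash
cat > h.py <<'E'
from station import robot, fingers, vision, workorder, recognise
import cv2, numpy as np
from scipy.spatial.transform import Rotation as R
def camT(name, pose=None):
    """world->cam 4x4; pose=(pos,rpy) for wrist"""
    k=vision.calibration(name)
    if name!="wrist": return k["mtx"],k["extrinsics"]
    T=np.eye(4);T[:3,:3]=R.from_euler("xyz",pose[1],degrees=True).as_matrix();T[:3,3]=pose[0]
    return k["mtx"],np.linalg.inv(T@k["T_tool_cam"])
def ray(K,E,px,z):
    d=np.linalg.inv(K)@[px[0],px[1],1]; d=E[:3,:3].T@(d*[1,-1,-1]); c=-E[:3,:3].T@E[:3,3]
    return c+d*(z-c[2])/d[2]
def proj(K,E,P):
    p=(E[:3,:3]@np.asarray(P).T).T+E[:3,3]; p=p*[1,-1,-1]; q=p@K.T; return q[:,:2]/q[:,2:]
def wrist(fn):
    pose=(np.array(robot.current_tool_pos()),np.array(robot.current_eef_rot()))
    im=vision.grab_frame("wrist"); cv2.imwrite(fn,im[:,:,::-1]); return im,pose
E
python3 - <<'E'
from h import *
K,E=camT("top")
for n,p,z in [("buckle",(353,200),.009),("d",(278,206),.009),("round",(345,264),.009),("sq",(276.5,262.5),.009),("lt",(272,152),.02),("st",(355,150),.015)]+[("t3",p,.015) for p in [(163,175),(223,178),(211,306),(149,302)]]+[("t2",p,.015) for p in [(405,202),(467,200),(472,287),(411,290)]]:
    print(n,ray(K,E,p,z).round(4))
robot.move_to([0.52,-0.03,0.24],[180,0,180]); print(robot.current_time_s(),robot.current_joint_positions())
im,pose=wrist("pics/w1.png"); np.savez("w1.npz",p=pose[0],r=pose[1])
K,E=camT("wrist",pose)
for n,z in dict(buckle=.009,d_ring=.009,round_ring=.009,square_ring=.009,large_tin=.02,small_tin=.015).items():
    for d in recognise(n,"wrist")[:2]: print(n,round(d["p"],2),np.round(d["rect"]),ray(K,E,d["rect"][:2],z).round(4))
E
```

```text
buckle [ 0.5632 -0.0883  0.009 ]
d [0.5507 0.0669 0.009 ]
round [ 0.4323 -0.0704  0.009 ]
sq [0.4353 0.0688 0.009 ]
lt [0.662  0.0794 0.02  ]
st [ 0.6674 -0.0931  0.015 ]
t3 [0.6147 0.3055 0.015 ]
t3 [0.6084 0.1808 0.015 ]
t3 [0.3499 0.1979 0.015 ]
t3 [0.3576 0.322  0.015 ]
t2 [ 0.5583 -0.1943  0.015 ]
t2 [ 0.5625 -0.3216  0.015 ]
t2 [ 0.3873 -0.3234  0.015 ]
t2 [ 0.3814 -0.2013  0.015 ]
3.2917 [-36.36878407  17.22244536  49.00258073  89.41292712 -13.16878343
  79.4023491  103.92906027]
d_ring 0.7 [399. 187.  43.  39.] [0.5513 0.068  0.009 ]
d_ring 0.66 [284.  85.  48.  50.] [ 0.4345 -0.0681  0.009 ]
round_ring 0.55 [286.  83.  48.  52.] [ 0.4324 -0.0659  0.009 ]
round_ring 0.49 [407.  88.  50.  48.] [0.4367 0.0695 0.009 ]
square_ring 0.6 [410.  90.  53.  49.] [0.4394 0.0727 0.009 ]
large_tin 0.8 [402. 271.  36.  51.] [0.6591 0.0759 0.02  ]
small_tin 0.65 [271. 275.  32.  33.] [ 0.6675 -0.091   0.015 ]
```

View pics/w1.png

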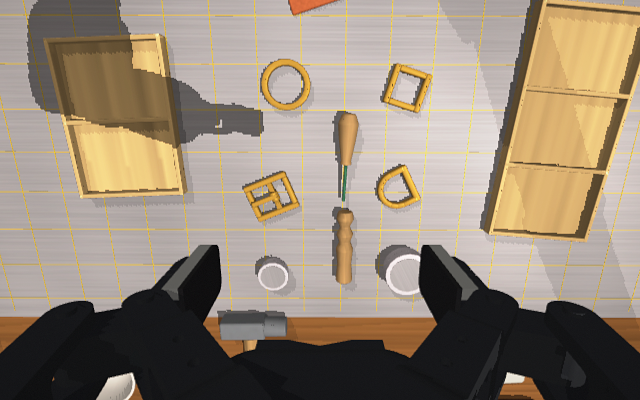

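The wrist view agrees with the top view to 3–5 mm. It shows the round ring (286,84), square ring (407,88), buckle (270,196), D-ring (398,187), small tin (272,274) and large tin (403,272, partly hidden by a finger). Now I'll fit the outlines for angles, check the tray corners, and try the first pick.

```bash
python3 - <<'E'
from h import *
im=cv2.imread("pics/w1.png"); d=np.load("w1.npz"); K,E=camT("wrist",(d["p"],d["r"]))
hsv=cv2.cvtColor(im,cv2.COLOR_BGR2HSV)
m=((hsv[:,:,0]>10)&(hsv[:,:,0]<28)&(hsv[:,:,1]>130)&(hsv[:,:,2]>70)).astype(np.uint8)*255
m=cv2.morphologyEx(m,cv2.MORPH_OPEN,np.ones((3,3)))
out=im.copy()
for n,(u,v) in dict(buckle=(270,196),d=(398,187),round=(286,84),sq=(407,88)).items():
    c=np.zeros_like(m); c[v-36:v+36,u-36:u+36]=m[v-36:v+36,u-36:u+36]
    pts=cv2.findNonZero(c)[:,0,:]; W=np.array([ray(K,E,p,.008)[:2] for p in pts],np.float32)*1000
    h=cv2.convexHull(W); r=cv2.minAreaRect(h); (cx,cy),rad=cv2.minEnclosingCircle(h)
    print(n,"rect c",np.round(r[0],1),"size",np.round(r[1],1),"ang",round(r[2],1),"circ",round(cx,1),round(cy,1),round(rad,1),"mean",W.mean(0).round(1))
    cv2.drawContours(out,[proj(K,E,np.c_[cv2.boxPoints(r)/1000,[.008]*4]).round().astype(int)],-1,(255,0,0),1)
for n,ps in dict(t2=[(45,40),(163,35),(186,193),(80,197)],t3=[(545,0),(584,241),(487,233)]).items():
    for p in ps: print(n,ray(K,E,p,.015)[:2].round(4))
for cx,cy,a,L in [(.4827,.2516,-3.7,.266),(.4724,-.2602,1.4,.179)]:
    q=np.array([[-1,-1],[1,-1],[1,1],[-1,1]])*[L/2,.063]; a=np.radians(a); q=q@np.array([[np.cos(a),np.sin(a)],[-np.sin(a),np.cos(a)]])+[cx,cy]
    cv2.drawContours(out,[proj(K,E,np.c_[q,[.015]*4]).round().astype(int)],-1,(255,0,0),1)
cv2.imwrite("pics/w1o.png",out)
E
```

```text
buckle rect c [564.2 -88.1] size [48.2 55.7] ang 22.4 circ 564.2 -87.8 34.7 mean [564.1 -88.2]
d rect c [555.1  64.5] size [48.8 45.1] ang 27.3 circ 552.8 69.6 28.2 mean [553.   67.1]
round rect c [433.5 -67.1] size [53.4 53.1] ang 0.2 circ 433.8 -67.3 28.0 mean [433.  -67.4]
sq rect c [436.6  69.2] size [45.4 43.9] ang 71.2 circ 437.0 70.2 30.1 mean [436.2  69.7]
t2 [ 0.3894 -0.3221]
t2 [ 0.3841 -0.1955]
t2 [ 0.5582 -0.1889]
t2 [ 0.5636 -0.3173]
t3 [0.3497 0.2052]
t3 [0.6191 0.3028]
t3 [0.6087 0.1799]
```

View pics/w1o.png

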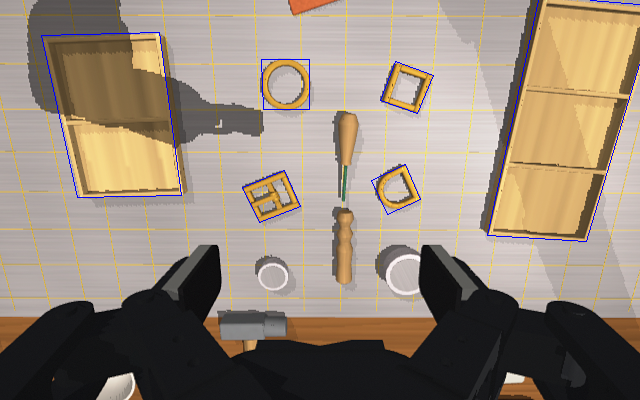

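```bash
cat >> h.py <<'E'
def back(g): # m, how far the pads stand back at gap g (arc model)
    return .0762*(1-np.cos(np.arcsin(min(g/2/.0762,1))))
def at_comp(tray,dx,off=0):
    c,a=dict(t3=((.483,.2505),-4.),t2=((.473,-.258),1.6))[tray]
    u=np.array([np.cos(np.radians(a)),np.sin(np.radians(a))]); return np.array(c)+u*(dx+off), 180+a
def pick(xy,yaw,w,F,zt=None,clear=.012):
    """w width gripped; zt: fingertip height when closed above mat; None -> probe for the mat"""
    fingers.gripper_to((w+clear)/.085,F)
    o=[180,0,yaw]
    robot.move_to([*xy,.10],o)
    if zt is None:
        z0=.017-back(w+clear)
        robot.line_to([*xy,z0+.012],o,.12)
        hit=robot.line_to([*xy,z0-.012],o,.02,f_stop=4)
        z=robot.current_tool_pos()[2]; print("probe",hit,"z",round(z,4),"model",round(z0,4))
        z=z+back(w+clear)-back(w)+.0015
    else: z=.017-back(w)+zt
    robot.line_to([*xy,z],o,.12)
    fingers.gripper_to(0.0 if w<.01 else max((w-.02)/.085,0),F)
    print("gap",round(robot.current_finger_gap()*85,1),"force",robot.current_gripper_force(),"z",round(robot.current_tool_pos()[2],4))
    robot.line_to([*xy,.10],o,.15)
    return z
def place(xy,yaw,z,w,clear=.012):
    o=[180,0,yaw]
    robot.move_to([*xy,.10],o)
    print("held gap",round(robot.current_finger_gap()*85,1))
    robot.line_to([*xy,z+.025],o,.15)
    print("touch",robot.line_to([*xy,z+.0045],o,.04,f_stop=6),round(robot.current_tool_pos()[2]-z,4))
    fingers.gripper_to((w+clear)/.085)
    robot.line_to([*xy,.10],o,.15)
    print("t",round(robot.current_time_s(),1))
E
python3 - <<'E'
from h import *
z=pick((.5642,-.088),112.4,.048,50)
im,p=wrist("pics/w2.png")
print(z,robot.current_time_s(),robot.current_joint_positions())
E
```

```text
probe False z -0.001 model 0.0108
gap 28.3 force 0.0 z 0.0027
0.0027692609164727323 8.4917 [-30.95567746  34.88359346  56.94222089  94.12417754 -31.01790406
  68.4099107   55.57500587]
```

View pics/w2.png

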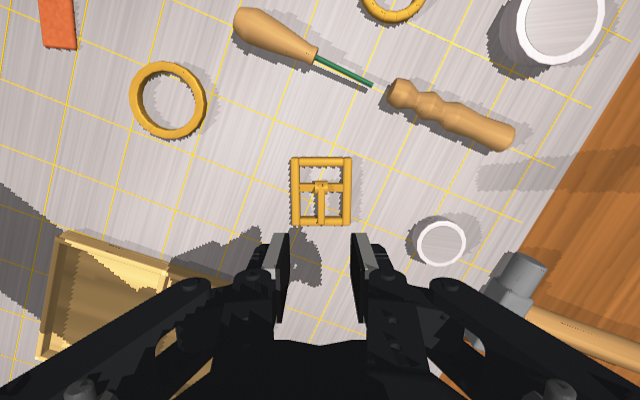

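The buckle lies untouched at (321,191), and the gripper closed on air at fingertip pixels (283,237) and (358,237). I'll work out why by comparing the tip pixels with the tool geometry.

```bash
python3 - <<'E'
from h import *
p=robot.current_tool_pos(),robot.current_eef_rot()
K,E=camT("wrist",p); print(p, robot.tip_reach, robot.current_contact_force(), robot.current_finger_gap())
T=np.linalg.inv(vision.calibration("wrist")["T_tool_cam"])
for dz in (-.02,-.01,0,.01,.017,.03): print(dz,proj(K,T,[[0,-.014,dz],[0,.014,dz],[.011,-.014,dz],[.011,.014,dz]]).round().tolist())
print(proj(K,E,[[.5642,-.088,0],[.5642,-.088,.009]]).round())
print([robot.inverse_kinematics([.5642,-.088,z],[180,0,112.4]) is not None for z in (.01,0,-.01)])
E
```

```text
(array([ 0.56324344, -0.08743922,  0.09876005]), array([-1.79888982e+02, -8.78012464e-02,  1.12406429e+02])) 0.017 [ 0.19151557  0.13119279 -0.90330067] 0.327974876637886
-0.02 [[288.0, 252.0], [349.0, 252.0], [287.0, 230.0], [349.0, 230.0]]
-0.01 [[290.0, 244.0], [347.0, 244.0], [289.0, 222.0], [347.0, 223.0]]
0 [[291.0, 236.0], [345.0, 236.0], [291.0, 216.0], [346.0, 216.0]]
0.01 [[293.0, 229.0], [344.0, 229.0], [293.0, 210.0], [344.0, 210.0]]
0.017 [[294.0, 224.0], [343.0, 224.0], [293.0, 206.0], [343.0, 206.0]]
0.03 [[295.0, 217.0], [342.0, 217.0], [295.0, 199.0], [342.0, 199.0]]
[[320. 190.]
 [320. 193.]]
[True, True, True]
```

```bash
python3 - <<'E'
import cv2
im=cv2.imread("pics/w2.png")[140:350,220:430]; cv2.imwrite("pics/w2c.png",cv2.resize(im,None,fx=2.8,fy=2.8,interpolation=cv2.INTER_NEAREST))
E
```

```text
(no output)
```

View pics/w2c.png

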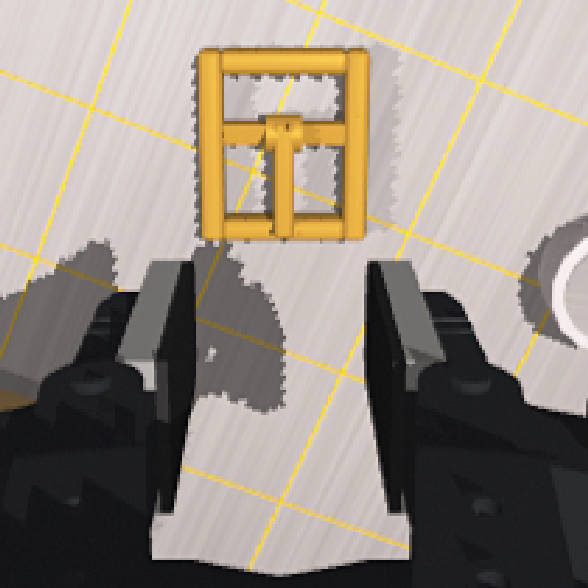

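The crop puts the fingertips at rows 234–281. For the known 22 mm pad width and 28 mm gap, that is about 22 mm *behind* the TCP, not the nominal 17 mm ahead. The first picture gives the same result for the open gripper. This explains the air grasp, so I'll probe for the true tip height by touching the mat.

```bash
sed -i 's/\.017-back(w+clear)$/TIP-back(w+clear)/; s/z=\.017-back(w)+zt/z=TIP-back(w)+zt/; s/z0-\.012\]/z0-.018]/; s/^def back/TIP=-.022\ndef back/' h.py; grep -n TIP h.py
python3 - <<'E'
from h import *
z=pick((.5642,-.088),112.4,.048,50)
im,p=wrist("pics/w3.png")
print(z,robot.current_time_s(),robot.current_tool_pos(),robot.current_contact_force())
E
```

```text
18:TIP=-.022
30:        z0=TIP-back(w+clear)
35:    else: z=TIP-back(w)+zt
probe True z -0.0253 model -0.0282
gap 46.1 force 51.55634164810181 z -0.0213
-0.02147768001688371 12.4833 [ 0.5631443  -0.08751036  0.09866112] [ 0.99147022 -0.4982844  -1.4253504 ]
```

View pics/w3.png

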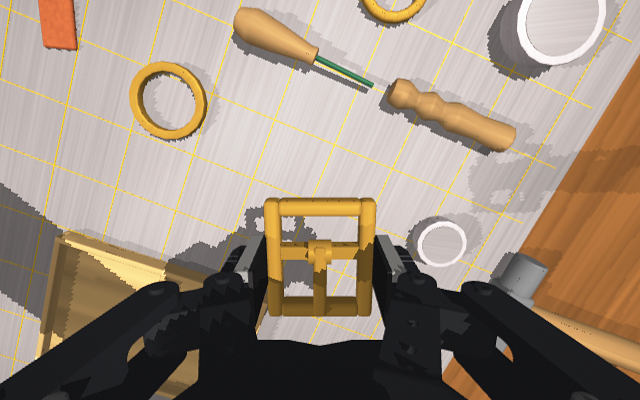

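The buckle is held squarely between the pads at (320,257), with a 46 mm gap reading and 51 N. Now I'll place it and continue with the D-ring.

```bash
sed -i 's/^TIP=.*/TIP=-.0191/' h.py
python3 - <<'E'
from h import *
xy,yaw=at_comp("t3",-.087); place(xy,yaw,-.0215,.048)
im,p=wrist("pics/w4.png")
z=pick((.5507,.0729),117.3,.049,50,zt=.0015)
im,p=wrist("pics/w5.png")
cv2.imwrite("pics/w45.png",np.vstack([cv2.resize(cv2.imread(f"pics/w{i}.png"),(480,300),interpolation=cv2.INTER_AREA) for i in (4,5)]))
print(z,robot.current_time_s())
E
```

```text
held gap 46.3
touch True 0.0051
t 16.4
gap 47.3 force 51.92144902423024 z -0.0203
-0.021646067328246064 20.0833
```

View pics/w45.png

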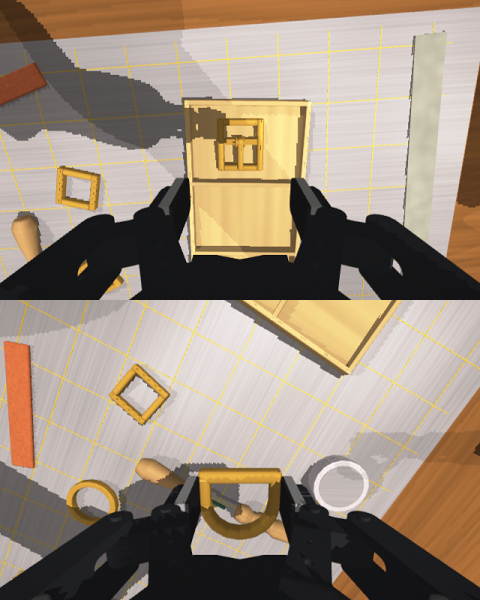

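The buckle lies flat in the top compartment, at (240,145) in the upper image. The D-ring is held flat, at (240,505) in the lower image. Next come the D-ring placement and the small tin.

```bash
python3 - <<'E'
from h import *
K,E=camT("wrist",([0.5631443,-0.08751036,0.09866112],[-179.889,-.0878,112.406]))
s=ray(K,E,(441.5,243.5),.018); l=ray(K,E,(560,22),.024); r=ray(K,E,(168,100),.009); print(s,l,r)
xy,yaw=at_comp("t3",0,-.0095); place(xy,yaw,-.0215,.049)
im,p=wrist("pics/w6.png")
if abs(s[0]-.667)<.006 and abs(s[1]+.092)<.006:
    z=pick(s[:2],180,.040,30,zt=.004)
    im,p=wrist("pics/w7.png")
cv2.imwrite("pics/w67.png",np.vstack([cv2.resize(cv2.imread(f"pics/w{i}.png"),(480,300),interpolation=cv2.INTER_AREA) for i in (6,7)]))
print(z,robot.current_time_s())
E
```

```text
[ 0.66707148 -0.08736157  0.018     ] [0.66195916 0.07990663 0.024     ] [ 0.43548972 -0.06566453  0.009     ]
held gap 47.3
touch True 0.0062
t 23.4
gap 38.5 force 30.394116640090942 z -0.0163
-0.017771502123326358 27.5167
```

View pics/w67.png

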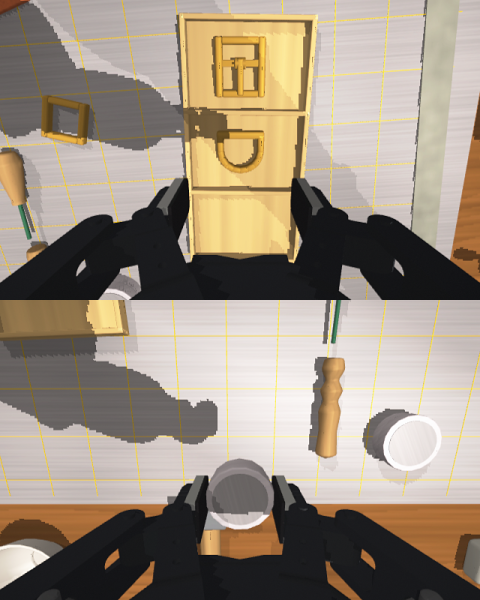

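The D-ring is flat in the middle compartment at (240,150), and the small tin is held upright. Now the small tin placement and the lead kit.

```bash
python3 - <<'E'
from h import *
xy,yaw=at_comp("t3",.087); place(xy,yaw,-.0163,.040)
wrist("pics/w8.png")
pick((.4342,-.0668),180,.056,50,zt=.0015)
wrist("pics/w9.png")
xy,yaw=at_comp("t2",-.0435); place(xy,yaw,-.0225,.056)
pick((.661,.078),180,.058,30,zt=.005)
wrist("pics/w10.png")
cv2.imwrite("pics/w890.png",np.vstack([cv2.resize(cv2.imread(f"pics/w{i}.png"),(320,200),interpolation=cv2.INTER_AREA) for i in (8,9,10)]))
print(robot.current_time_s())
E
```

```text
held gap 38.2
touch True 0.005
t 31.3
gap 53.0 force 51.6630653408356 z -0.0218
held gap 51.9
touch True 0.0058
t 38.7
gap 56.2 force 32.39382863044739 z -0.0182
42.875
```

View pics/w890.png

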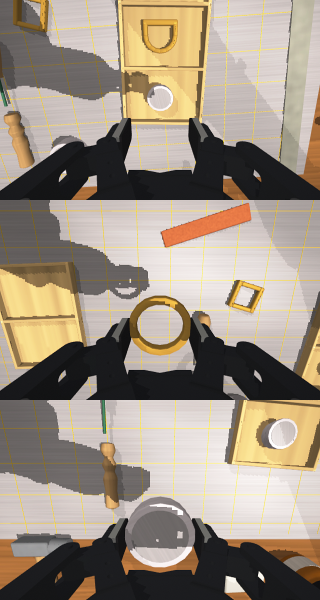

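The small tin is in its compartment, and both the round ring and the large tin were picked up cleanly. The ring's gap shrank slightly while it was held, so I'll check how it landed after placing the tin.

```bash
python3 - <<'E'
from h import *
xy,yaw=at_comp("t2",.0435); place(xy,yaw,-.0182,.058)
robot.move_to([.47,-.14,.25],[180,0,180])
wrist("pics/w11.png")
robot.move_to([.42,.15,.25],[180,0,180])
wrist("pics/w12.png")
cv2.imwrite("pics/fin.png",np.vstack([cv2.resize(cv2.imread(f"pics/w{i}.png")[:260],(738,300)) for i in (11,12)]))
print(robot.current_time_s())
E
```

```text
held gap 56.7
touch True 0.0049
t 46.7
48.7583
```

View pics/fin.png

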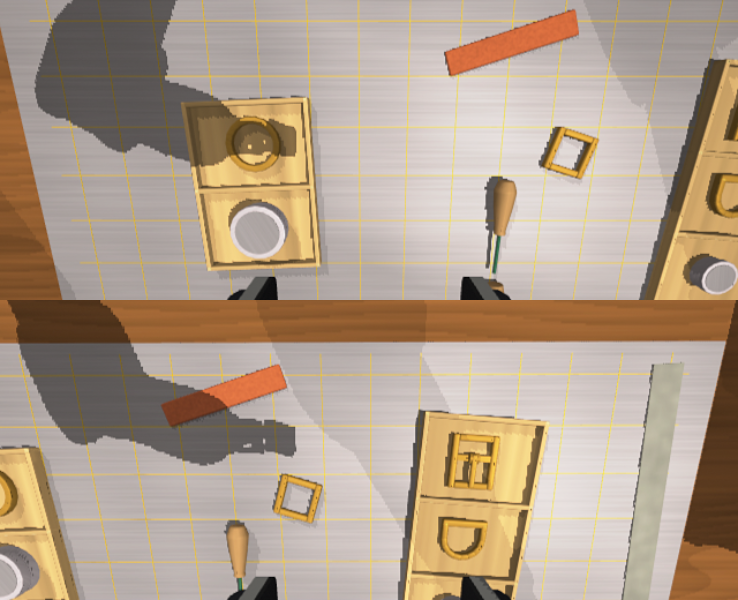

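All five items are flat in their compartments: round ring (252,143), large tin (258,230), small tin (717,275), buckle (473,460) and D-ring (463,537). The square ring hasn't moved.

```bash
python3 -c "
from station import workorder
print(workorder.close_job())"
```

```text
the job is handed in; nothing more can be done
None
```

Both kits are packed one item per compartment, flat and the same way up, with the square ring left in place; the job was handed in at about 49 s of the 118 s limit.

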